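# Tamp a pair of frits home in a glass packing column

### The job

The glass packing column takes two stacked frits, and the first has stuck partway down. Start the small frit from the tray upright in the column's mouth, then take the tamping rod from its holder and push that frit down until it has driven the stuck one onto the bed support and both sit firmly home: bear down with about 16 N at the bottom for half a second, never with more than 22 N. Stand the rod back in its holder, and leave the wide frit and the other bench things where they are.

Things in the scene. Friction and masses are not known exactly. Their poses are not given: they have to be found in the camera images.
- frit: Loose small frit, flat in the tray: white plug 20 mm diameter, 12 mm tall, 28 g; origin at its underside's centre, z its axis. Four elastic ribs at 45, 135, 225, 315 deg from its x, 24 mm across, 1.5 to 10.5 mm up, give under about 1 N each: it drags in the bore with 2 to 4 N and stays put. Grip its plain sides, along its x or y, near the top; let go less than 6 mm below the mouth, it may tip.
- lower_frit: The stuck frit: the same kind of plug (20 mm diameter, 12 mm tall), already inside the column's bore, part of the way down, upright; origin at the centre of its underside. It drags in the bore with the same 2 to 4 N, so the two together drag with about 4 to 8 N while they slide.
- wide_frit: A spare frit for another column: white plug 30 mm diameter, 12 mm tall, in the same tray; too wide for this column. Origin at the centre of its underside.
- column: Fixed stand with an upright glass column; origin on the worktop on the column's axis, z up. Bore 22 mm; mouth 118 mm above the origin, in a grey lip 37 mm across; lead-in cone from 29 mm diameter at the mouth to 22 mm, 5 mm lower. Base plate 125 x 90 mm, 12 mm high; a clamp post 12 mm thick, 100 mm high stands 62 mm from the axis along the body's +x.
- bed_support: Black rigid disc inside the bore on which the frits must come to bear; origin at the centre of its upper face. It is set 32 to 48 mm above the worktop (70 to 86 mm below the mouth) and does not give.
- rod: Tamping rod, upright in its holder at first, 159 mm long, about 140 g; origin at the centre of its lower tip, z up along it. White shaft 17 mm diameter to 92 mm, grey collar 28 mm diameter at 92 to 97 mm, square grip 18 x 18 mm (flats facing the body's x and y) at 97 to 153 mm, round top 17 mm diameter up to 159 mm.
- rod_holder: Fixed grey block 70 x 70 x 40 mm with a round black guide collar 41 mm across on top, 54 mm high in all; origin at the centre of its underside. A vertical hole of 18.7 mm diameter in its middle opens in the collar with a lead-in cone, 28 mm diameter at the top, 7 mm deep. The hole's floor is 10 mm above the origin: there the standing rod's tip rests.
- tray: Fixed shallow open steel tray, 100 mm (x) by 140 mm (y), rim 11 mm high, wall 3 mm, floor 3 mm above the worktop; holds the small and the wide frit, one in each half. Origin at the centre of its underside.
- strip_can: Loose round canister, 45 mm diameter, 105 mm tall; a bystander.
- blood_tube: Loose capped sample tube lying on the bench, 17 x 83 mm; a bystander.
- forceps: Loose steel forceps lying on the bench, 126 mm long; a bystander.
- specimen_cup: Loose lidded cup, 57 mm diameter, 61 mm tall; a bystander.

How it is judged:
On the way, in this order (a step that is already met when the one before it is completed fails the run):
1. the small frit is started upright in the column's mouth and let go (horizontal distance between frit and column below 0.0045 m and z of frit in the frame of column below 0.1175 m and angle between frit's own z axis and vertical below 0.35 rad and contact force between the fingers and frit below 0.1 N), for 0.2 s.
2. with the rod bearing on the small frit with at least 12 N, the stuck frit rests on the bed support and the small frit on it (contact force between rod and frit above 12 N and z of lower_frit in the frame of bed_support below 0.0015 m and z of frit in the frame of lower_frit below 0.0135 m), for 0.25 s.
At the end, for the whole second after the job is handed in: The formerly stuck frit lies within 1.5 mm of the bed support, the small frit lies on it within 1.5 mm, and the rod stands released, upright (within 0.12 rad) and at rest on the floor of its holder's hole (tip within 3 mm of the floor) (z of lower_frit in the frame of bed_support below 0.0015 m and z of frit in the frame of lower_frit between 0.009 and 0.0135 m and horizontal distance between each of frit, lower_frit and column below 0.003 m and horizontal distance between rod and rod_holder below 0.004 m and z of rod in the frame of rod_holder below 0.013 m and angle between rod's own z axis and vertical below 0.12 rad and linear speed of rod below 0.02 m/s); the robot touches nothing.
It fails at once if the rod presses on the frit with more than 22 N (contact force between rod and frit above 22 N).
It fails at once if the rod is forced against the column with more than 25 N (contact force between rod and column above 25 N).
It fails at once if the wide frit is moved by more than 3 cm (distance of wide_frit from where it was at the start of the episode above 0.03 m).
It fails at once if a bystander is moved by more than 3 cm (distance of any of strip_can, blood_tube, forceps, specimen_cup from where it was at the start of the episode above 0.03 m).
It also fails if it takes over 67 s, if anything falls off the work surface, if the arm or the gripper's body presses on something with over 40 N, if the wrist force passes 120 N, or if a joint passes its speed limit or range.

### The arm

A 7-joint arm with a two-finger parallel gripper is mounted at the origin on a cart in front of the work surface, level with it; the furniture and walls round the work are solid. World frame = base frame: x ahead of the robot, y to its left, z up, the work surface at z = 0. Lengths are in m, angles in rad, forces in N, time in s.
With the tool pointing down it reaches from about 0.425 to 0.875 m from the base axis. Payload 4.7 kg.
Tool frame: the origin (TCP) lies at the very end of the fingers, on their centre line; the grasp point (between the pads) lies 19 mm behind it; z points along the fingers, y is the line along which they close (so a half turn about z gives the same grasp; the last joint's range is limited). The gripper opens to 87 mm and grips with 3 to 60 N. Pads are 19 mm wide; open, the fingers measure 117 mm over their backs; the gripper's body (75 mm by 190 mm) begins 51 mm behind the grasp point.
Start: joints at [-1.303, 0.321, -0.07, 1.45, 0.023, 1.371, -0.057], TCP at [0.163, 0.629, 0.223] pointing down, gripper open.
Joint ranges: [-2.86, 2.86], [-0.3, 2.09], [-1.38, 1.24], [0.06, 2.45], [-1.56, 4.7], [0.09, 2.05], [-2.69, 2.69]. Speed limits (rad/s): [2.57, 2.57, 3.14, 3.14, 3.14, 3.14, 3.14].

### API

Orientations are given as a rotation vector (axis times angle).
In Python, from bench import ctrl, get_image, job gives the robot as it stands.
- The arm moves only by the shell command python3 -m crank 'ROWS' [FORCE]. ROWS is JSON, a list that holds one entry, the list of rows, each a list of 5 numbers: the shift along the tool's x, y, z in mm, then the turn about the tool's z in rad, then the closure, from -1 (fully open) to 1 (shut), so that 0 is half open. A call has 1 to 10 rows; each row shifts and turns the commanded pose from where the row before left it, along the tool's axes as they then stand; what a row does not reach is not made up. A row lasts 1/12 s, in which the tool goes at most 41.7 mm and 7.16 degrees, less where a joint would pass 70% of its speed; a pose out of reach is approached as far as the arm can. A call with a gripper value outside its range is refused whole. The fingers move at their own pace and stop on an object; FORCE is the grip in N (left out, the last holds). Time passes only in rows, so rows that do not move let the fingers close. It gives the time, the measured TCP pose, the force, the opening and the grip force at its end, in the units of the state.
- ctrl.get_state(): the state, without advancing time (a new reading comes with each control period).
- get_image(name): name is "scene" or "top" or "wrist"; returns a dict with "pixels" (400x640x3 uint8, red, green, blue), "fx", "fy", "cx", "cy" (pixels), "T" (4x4, takes a point from camera to world coordinates); the wrist camera has in their place "T_tool_cam" (4x4, takes a point from camera to tool coordinates, whose origin is the TCP and whose axes are the flange's). Camera axes: x right, y down, z forward; pixel columns grow to the right and rows downward; lengths in m; the calibration is good to about 2 mm. The wrist camera is an equidistant fisheye: a pixel r from the principal point sees the ray r / f radians off the axis. A picture is of the moment at which its call begins: read the wrist's pose just before it. There is no depth.
- job.close_job(): hands the job in; it is judged then, once.
The state is a dict: "time": time; "joint_positions": joint angles; "qd": joint speeds; "joint_torque": joint torques, N m; "position": TCP position; "tool_rot": TCP orientation; "ft_force": force on the tool from outside, world axes, zero at the start; "torque": the same for the moment, N m; "grip_width": opening from 0.0 (shut) to 1.0 (fully open); "grip_force": force on a finger pad.
Only numpy, scipy, OpenCV 4.12 (cv2) and the standard library are available. Lean on these libraries where they do the work, as an engineer would, in place of code of your own. Each camera call takes 0.05 s, during which the arm holds its last target. There are 200 camera calls.

## Working session

There is one attempt and no reset: what is moved stays moved. The work goes in short steps, Python scripts to look and compute and a shell command to move; the robot and the scene stay as the last step left them, time stands still between calls to the robot, and variables do not carry over. Pictures are saved under pics/ and viewed, at most 12 in all, crops included, and the job is handed in when it is done.

```bash
mkdir -p pics; python3 - <<'E'
from bench import ctrl,get_image
import cv2,numpy as np
s=ctrl.get_state(); print(s['time'],s['position'],s['tool_rot'],s['grip_width'],s['ft_force'])
for n in ['scene','top']:
    i=get_image(n); cv2.imwrite(f'pics/{n}0.png',i['pixels'][:,:,::-1]); print(n,i['fx'],i['fy'],i['cx'],i['cy'],np.round(i['T'],4).tolist())
    np.savez(f'pics/{n}0.npz',**{k:np.array(v) for k,v in i.items() if k!='pixels'})
E
```

```text
0.0 [0.16311709 0.62862499 0.22144975] [-3.97502487e-01 -3.11621060e+00  3.01141483e-03] 1.0015000379839865 [-0.78937069  0.32540868  0.45615054]
scene 479.57300878849105 479.57300878849105 323.509608606713 211.08629113006825 [[-0.5158, -0.4303, 0.7408, -0.6386], [-0.8563, 0.2331, -0.4608, 0.5171], [0.0255, -0.8721, -0.4887, 0.8304], [0.0, 0.0, 0.0, 1.0]]
top 373.6944220129814 373.6944220129814 321.576626680695 205.1657803762341 [[0.0092, -0.9908, 0.1347, 0.3493], [-0.9996, -0.0056, 0.0274, -0.2216], [-0.0264, -0.1349, -0.9905, 1.0919], [0.0, 0.0, 0.0, 1.0]]
```

View pics/top0.png

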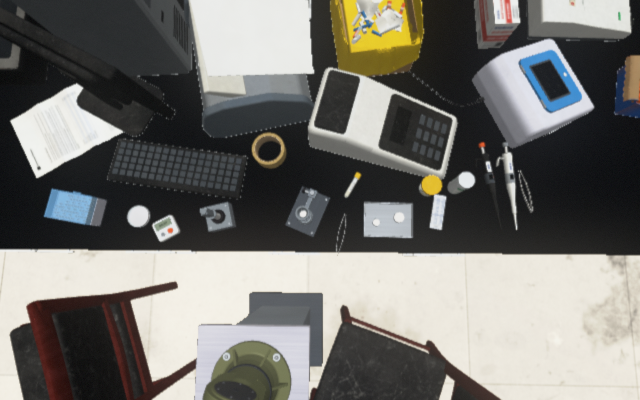

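View pics/scene0.png

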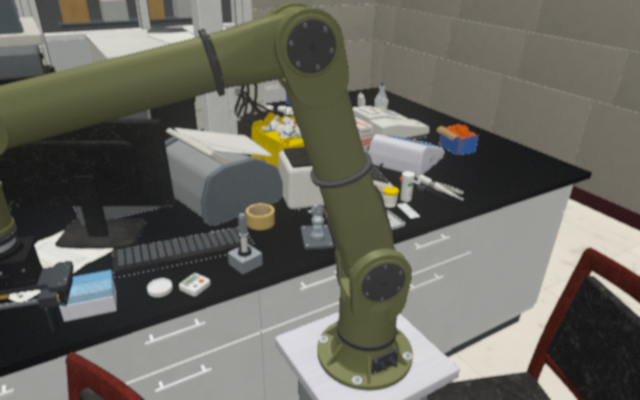

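The top view shows the rod holder at about (216,216), the column stand at (308,210), and the tray at (388,219) with two frits. I'll enlarge that strip.

```bash
cat > h.py <<'E'
import numpy as np
def pix(c,u,v,z):
    d=np.load(f'pics/{c}.npz'); T=d['T']; r=T[:3,:3]@np.array([(u-d['cx'])/d['fx'],(v-d['cy'])/d['fy'],1]); o=T[:3,3]
    return (o+r*(z-o[2])/r[2]).round(4)
E
python3 - <<'E'
import cv2
from h import *
i=cv2.imread('pics/top0.png')
a=cv2.resize(i[180:245,190:320],None,fx=6,fy=6,interpolation=cv2.INTER_CUBIC)[:,:780]
b=cv2.resize(i[165:245,325:455],None,fx=6,fy=6,interpolation=cv2.INTER_CUBIC)[:,:780]
cv2.imwrite('pics/c1.png',a[:300]);
cv2.imwrite('pics/c2.png',np.vstack([a,b])[:0+870]) 
m=np.vstack([cv2.resize(i[190:242,190:320],None,fx=6,fy=6,interpolation=cv2.INTER_CUBIC)[:300],cv2.resize(i[194:244,325:455],None,fx=6,fy=6,interpolation=cv2.INTER_CUBIC)])
a=cv2.resize(i[180:242,190:325],None,fx=5.9,fy=5.9,interpolation=cv2.INTER_CUBIC)
cv2.imwrite('pics/c1.png',m)
print(m.shape)
for u,v,z in [(216,216,.05),(308,210,.1),(388,219,.01)]: print(pix('top0',u,v,z))
E
```

```text
(600, 780, 3)
[0.4585 0.1053 0.05  ]
[ 0.471  -0.1579  0.1   ]
[ 0.4572 -0.3843  0.01  ]
```

View pics/c1.png

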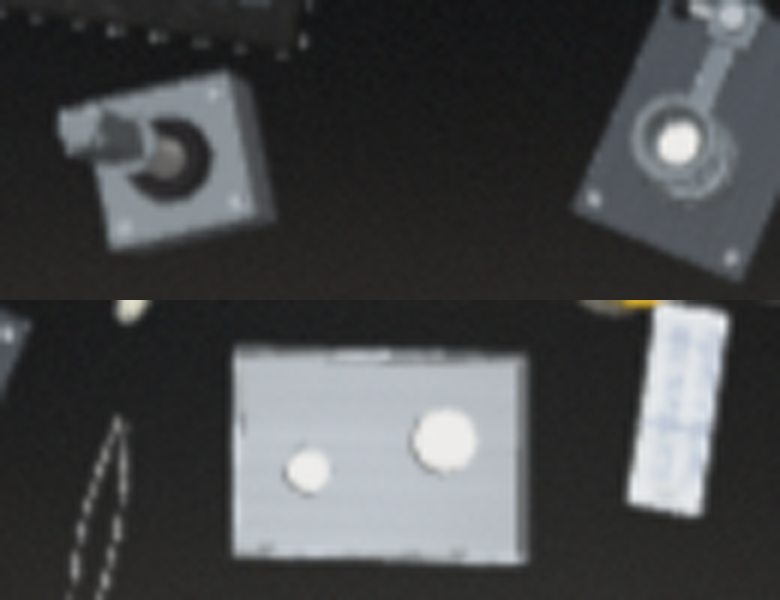

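```bash
python3 - <<'E'
from h import *
for n,u,v,z in [('frit',376.1,221.9,.015),('wide',398.8,216.9,.015),('col',302.3,213.8,.118),('post',311.7,192.3,.105),('holder',217.6,216,.054),('rodtop',202.2,211.3,.169),('blk',207.9,231.4,.04),('blk2',231.2,225.4,.04)]: print(n,pix('top0',u,v,z),np.hypot(*pix('top0',u,v,z)[:2]))
E
for i in 1 2; do python3 -m crank '[[[-41,0,0,0.068,-1],[-41,0,0,0.068,-1],[-41,0,0,0.068,-1],[-41,0,0,0.068,-1],[-41,0,0,0.068,-1],[-41,0,0,0.068,-1],[-41,0,0,0.068,-1]]]' ; done
python3 - <<'E'
from bench import ctrl,get_image
import cv2,numpy as np
s=ctrl.get_state(); i=get_image('wrist'); cv2.imwrite('pics/w1.png',i['pixels'][:,:,::-1]); print(i['fx'],i['fy'],i['cx'],i['cy'],np.round(i['T_tool_cam'],4).tolist()); print(s['position'],s['tool_rot'])
np.savez('pics/w1.npz',p=s['position'],r=s['tool_rot'],**{k:np.array(v) for k,v in i.items() if k!='pixels'})
E
```

```text
frit [ 0.448  -0.3493  0.015 ] 0.568079651105371
wide [ 0.4629 -0.4147  0.015 ] 0.6214921560245149
col [ 0.4586 -0.1442  0.118 ] 0.4807365182717036
post [ 0.5182 -0.1674  0.105 ] 0.5445677184703478
holder [0.4581 0.0995 0.054 ] 0.468781249625025
rodtop [0.4576 0.1035 0.169 ] 0.46915883237982425
blk [0.4154 0.1295 0.04  ] 0.43511769672124345
blk2 [0.433  0.0637 0.04  ] 0.43766047342660497
time: 0.68
position: [0.4198, 0.5022, 0.2219]
tool_rot: [-1.126, -2.933, 0.001]
ft_force: [-0.1, -0.1, -0.1]
grip_width: 1.001
grip_force: 0.0
time: 1.27
position: [0.5882, 0.2731, 0.2219]
tool_rot: [-1.786, -2.585, 0.001]
ft_force: [-0.4, -0.1, -0.9]
grip_width: 1.003
grip_force: 0.0
309.70691628693146 309.70691628693146 320.2170683553369 199.2491886792568 [[-0.0007, -0.9593, -0.2824, 0.0785], [1.0, -0.0004, -0.0012, 0.0012], [0.001, -0.2824, 0.9593, -0.1615], [0.0, 0.0, 0.0, 1.0]]
[0.58820548 0.27309554 0.22192924] [-1.78556576e+00 -2.58464710e+00  8.93688564e-04]
```

View pics/w1.png

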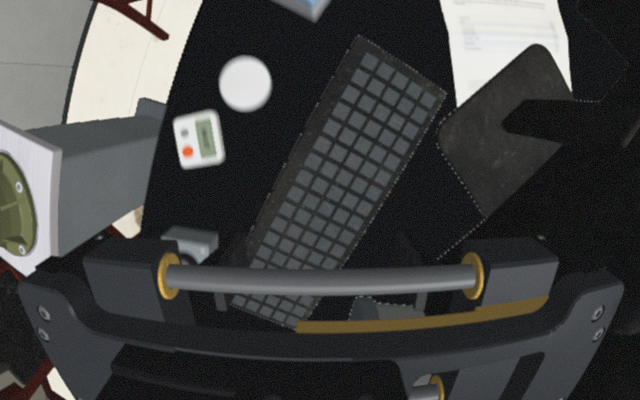

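```bash
cat > snap.py <<'E'
import sys,cv2,numpy as np
from bench import ctrl,get_image
n=sys.argv[1]; s=ctrl.get_state(); i=get_image('wrist'); cv2.imwrite(f'pics/{n}.png',i['pixels'][:,:,::-1])
np.savez(f'pics/{n}.npz',p=s['position'],r=s['tool_rot'],**{k:np.array(v) for k,v in i.items() if k!='pixels'})
print(n,s['time'],np.round(s['position'],4),np.round(s['tool_rot'],4))
E
cat >> h.py <<'E'
from scipy.spatial.transform import Rotation as R
def cam(n):
    d=np.load(f'pics/{n}.npz'); T=np.eye(4); T[:3,:3]=R.from_rotvec(d['r']).as_matrix(); T[:3,3]=d['p']; return d,T@d['T_tool_cam']
def wpix(n,u,v,z):
    d,T=cam(n); a=np.array([u-d['cx'],v-d['cy']]); t=np.hypot(*a); th=t/d['fx']; t=max(t,1e-9)
    r=T[:3,:3]@np.array([*(np.sin(th)*a/t),np.cos(th)]); o=T[:3,3]; return (o+r*(z-o[2])/r[2]).round(4)
def wproj(n,P):
    d,T=cam(n); q=np.linalg.inv(T)@np.array([*P,1]); rr=np.hypot(q[0],q[1]); th=np.arctan2(rr,q[2]); return (d['cx']+d['fx']*th*q[0]/rr, d['cy']+d['fx']*th*q[1]/rr)
E
python3 -m crank '[[[-36,-18,0,0.068,-1],[-36,-18,0,0.068,-1],[-36,-18,0,0.068,-1],[-36,-18,0,0.068,-1],[-36,-18,0,0.068,-1],[-36,-18,0,0.068,-1],[-36,0,0,0.068,-1],[-20,0,0,0.03,-1],[0,0,0,0,-1],[0,0,0,0,-1]]]'
python3 snap.py w2
python3 -m crank '[[[-41,0,0,0.08,-1],[-41,0,0,0.08,-1],[-41,0,0,0.08,-1],[-41,0,0,0.08,-1],[-41,0,0,0.08,-1],[-20,0,0,0.08,-1],[-5,0,0,0,-1],[0,0,0,0,-1],[0,0,0,0,-1]]]'
python3 snap.py w3
python3 - <<'E'
import cv2,numpy as np
a=cv2.imread('pics/w2.png');b=cv2.imread('pics/w3.png')
cv2.imwrite('pics/c2.png',np.vstack([a[:300],b[:300]]))
E
```

```text
time: 2.15
position: [0.5202, -0.0125, 0.2226]
tool_rot: [-2.373, -2.058, -0.001]
ft_force: [-0.1, 1.1, 0.4]
grip_width: 1.003
grip_force: 0.0
w2 2.15 [ 0.5202 -0.0125  0.2226] [-2.3733e+00 -2.0578e+00 -1.3000e-03]
time: 2.95
position: [0.4479, -0.2254, 0.2224]
tool_rot: [-2.79, -1.443, -0.001]
ft_force: [-0.1, 1.1, 0.1]
grip_width: 1.0
grip_force: 0.0
w3 2.95 [ 0.4479 -0.2254  0.2224] [-2.7897e+00 -1.4434e+00 -7.0000e-04]
```

View pics/c2.png

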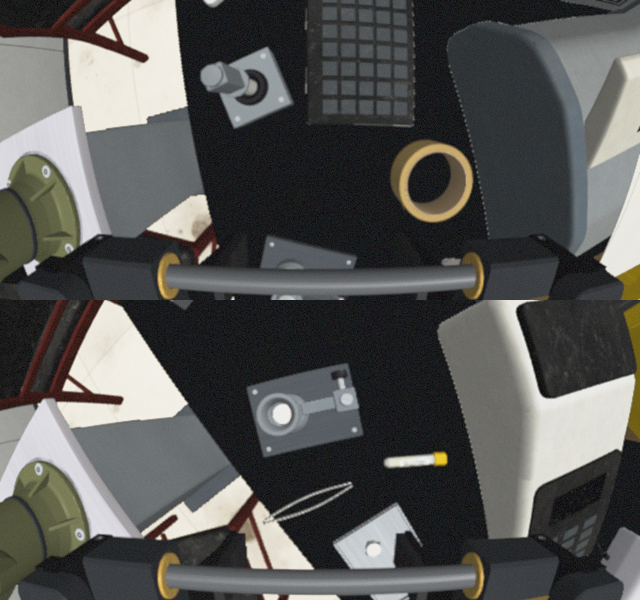

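```bash
python3 - <<'E'
from h import *
for n,u,v,z,l in [('w2',253,86,.054,'collar'),('w2',214,76,.169,'rodtop'),('w3',280,113,.118,'lip'),('w3',346,98,.105,'post'),('w3',373,249,.015,'frit')]:
    print(l,wpix(n,u,v,z))
# precise lines: holder block top corners
for u,v in [(202,63),(272,46),(292,106),(233,127)]: print(wpix('w2',u,v,.04))
for u,v in [(247,386-300),(352,363-300),(363,436-300),(265,457-300)]: print(wpix('w3',u,v,.012))
import cv2
a=cv2.imread('pics/w2.png')[30:140,180:310]; b=cv2.imread('pics/w3.png')[55:165,240:370]
cv2.imwrite('pics/c3.png',np.hstack([cv2.resize(x,None,fx=3,fy=3,interpolation=2) for x in (a,b)]))
E
```

```text
collar [0.465  0.1036 0.054 ]
rodtop [0.4612 0.1035 0.169 ]
lip [ 0.4643 -0.1424  0.118 ]
post [ 0.5186 -0.1647  0.105 ]
frit [ 0.4478 -0.3463  0.015 ]
[0.4066 0.1452 0.04  ]
[0.4898 0.1466 0.04  ]
[0.5018 0.0753 0.04  ]
[0.4317 0.0637 0.04  ]
[ 0.4401 -0.0839  0.012 ]
[ 0.5574 -0.1351  0.012 ]
[ 0.5178 -0.2152  0.012 ]
[ 0.4059 -0.1672  0.012 ]
```

View pics/c3.png

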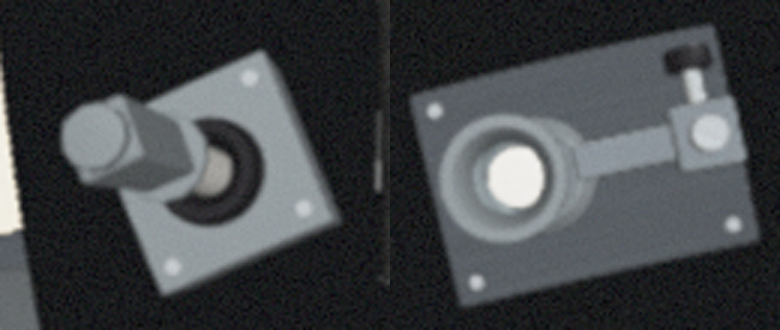

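```bash

python3 -m crank '[[[-33,14,5,0,-1],[-33,14,15,0,-1],[-33,14,25,0,-1],[-33,14,25,0,-1],[-33,14,30,0,-1],[0,0,0,0,-1],[0,0,0,0,-1],[0,0,0,0,-1]]]'
python3 snap.py w4
python3 - <<'E'
from h import *
import cv2
for n,u,v,z,l in [('w2',250,87.3,.054,'collar'),('w2',211.3,75.3,.169,'rodtop'),('w3',277.7,114.3,.118,'lip'),('w3',346.7,99,.105,'post')]:
    print(l,wpix(n,u,v,z))
u,v=map(int,wproj('w4',(.448,-.348,.015))); print(u,v)
a=cv2.imread('pics/w4.png')
cv2.imwrite('pics/c4.png',np.hstack([cv2.resize(a[v-40:v+40,u-40:u+40],None,fx=5,fy=5,interpolation=2),cv2.resize(a,None,fx=.6,fy=.6)[:400] if 0 else cv2.copyMakeBorder(cv2.resize(a,(384,240)),0,160,0,0,0)]))
E
```

```text
time: 3.67
position: [0.4108, -0.394, 0.1276]
tool_rot: [-2.79, -1.441, 0.0]
ft_force: [-0.2, 0.3, 0.5]
grip_width: 0.997
grip_force: 0.0
w4 3.6667 [ 0.4108 -0.394   0.1276] [-2.7903e+00 -1.4410e+00  1.0000e-04]
collar [0.4616 0.1028 0.054 ]
rodtop [0.4593 0.1045 0.169 ]
lip [ 0.462  -0.1421  0.118 ]
post [ 0.5185 -0.1658  0.105 ]
324 132
```

View pics/c4.png

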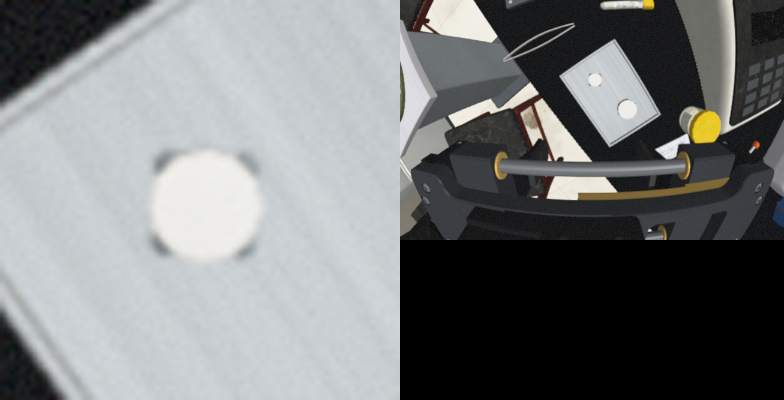

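```bash
cat >> h.py <<'E'
def shift(tgt,s=None):
    from bench import ctrl
    s=s or ctrl.get_state(); return (R.from_rotvec(s['tool_rot']).inv().apply(np.array(tgt)-s['position'])*1000).round(1)
E
python3 - <<'E'
from h import *
f=wpix('w4',324.6,132.6,.015); print(f); print(shift([f[0],f[1],.011]))
E
```

```text
[ 0.4479 -0.3476  0.015 ]
[ 58.7   3.  117.6]
```

```bash

python3 -m crank '[[[29,1.5,20,0,0.15],[29.7,1.5,30,0,0.15],[0,0,35,0,0.15],[0,0,22,0,0.15],[0,0,0,0,0.15],[0,0,0,0,0.15],[0,0,0,0,0.15],[0,0,0,0,0.15]]]' 15
python3 -c "
from h import *
print(shift([.4479,-.3476,.011]))"
```

```text
time: 4.38
position: [0.4471, -0.3509, 0.0241]
tool_rot: [2.791, 1.436, 0.005]
ft_force: [0.1, 0.2, -0.0]
grip_width: 0.487
grip_force: 0.0
[ 3.1 -1.4 13.1]
```

```bash

python3 -m crank '[[[3,-1,5,0,0.15],[0,0,5,0,0.15],[0,0,3,0,0.15],[0,0,0,0,0.15],[0,0,0,0,0.15]]]'
python3 snap.py w5
python3 -c "
from h import *
print(shift([.4479,-.3476,.011]))"
```

```text
time: 4.8
position: [0.4459, -0.347, 0.0082]
tool_rot: [-2.794, -1.436, 0.001]
ft_force: [0.8, -0.4, -0.2]
grip_width: 0.425
grip_force: 0.0
w5 4.8 [ 0.4459 -0.347   0.0082] [-2.7937e+00 -1.4359e+00  7.0000e-04]
[ 0.8  1.8 -2.6]
```

```bash

python3 -m crank '[[[0.8,1.8,-2.6,0,0.15],[0,0,0,0,0.15],[0,0,0,0,0.15]]]'
python3 -m crank '[[[0,0,0,0,1],[0,0,0,0,1],[0,0,0,0,1],[0,0,0,0,1],[0,0,0,0,1],[0,0,0,0,1],[0,0,0,0,1],[0,0,0,0,1]]]' 15
```

```text
time: 5.1
position: [0.4485, -0.3477, 0.0115]
tool_rot: [2.793, 1.436, 0.001]
ft_force: [0.2, 0.6, -0.4]
grip_width: 0.426
grip_force: 0.0
time: 5.77
position: [0.4481, -0.3475, 0.0111]
tool_rot: [-2.794, -1.436, -0.0]
ft_force: [-0.1, -0.8, 0.1]
grip_width: 0.211
grip_force: 15.0
```

```bash

python3 -m crank '[[[0,0,-15,0,1],[0,0,-30,0,1],[0,0,-40,0,1],[0,0,-40,0,1],[20,-12,-24,0,1],[30,-19,0,0,1],[30,-19,0,0,1],[30,-19,0,0,1],[0,0,0,0,1],[0,0,0,0,1]]]'
python3 snap.py w6
python3 -c "
from h import *
import cv2
print(shift([.462,-.1421,.14]))
a=cv2.imread('pics/w6.png'); cv2.imwrite('pics/c6.png',cv2.resize(a[60:360,120:520],None,fx=2,fy=2,interpolation=2))
"
```

```text
time: 6.6
position: [0.4566, -0.2154, 0.1602]
tool_rot: [-2.789, -1.443, -0.002]
ft_force: [-0.1, -0.9, 0.3]
grip_width: 0.214
grip_force: 15.0
w6 6.6 [ 0.4566 -0.2154  0.1602] [-2.7894e+00 -1.4433e+00 -2.1000e-03]
[ 64.8 -39.   20.3]
```

View pics/c6.png

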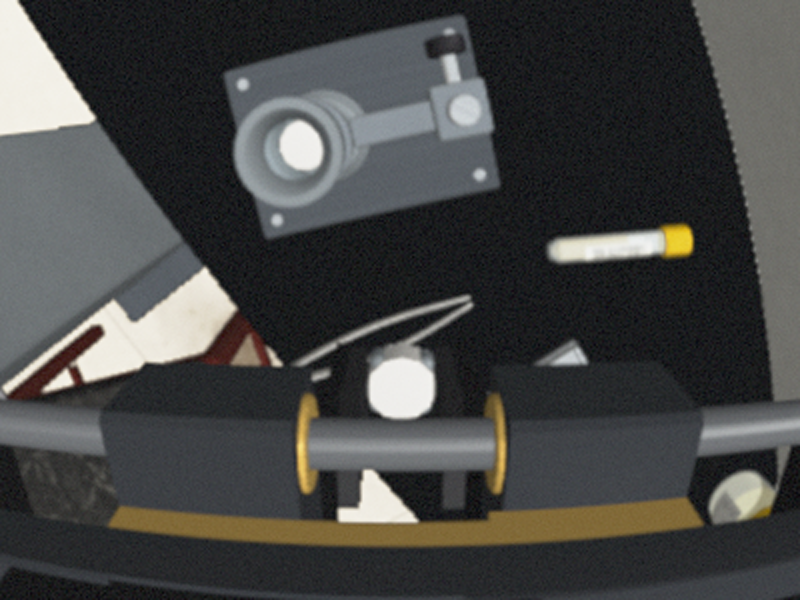

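```bash
python3 -c "
from h import *
f=wpix('w6',120+401/2,60+386/2,.1642); l=wpix('w6',120+290/2,60+151/2,.118)
print(f,l)
d=R.from_rotvec(np.load('pics/w6.npz')['r']).inv().apply(l-f)*1000; print(d)"
```

```text
[ 0.4569 -0.2146  0.1642] [ 0.4629 -0.1427  0.118 ]
[ 62.08313291 -36.62217178  46.30929866]
```

```bash

python3 -m crank '[[[22,-13,0,0,1],[22,-13,0,0,1],[18.5,-11.5,0,0,1],[0,0,10,0,1],[0,0,8,0,1],[0,0,0,0,1],[0,0,0,0,1],[0,0,0,0,1]]]' 25
python3 -c "
from h import *
print(shift([.4622,-.1430,.1195]))"
```

```text
time: 7.32
position: [0.4616, -0.147, 0.1422]
tool_rot: [2.796, 1.432, -0.001]
ft_force: [0.1, -1.1, -0.0]
grip_width: 0.209
grip_force: 25.0
[ 3.6 -1.9 22.6]
```

```bash

python3 -m crank '[[[3.6,-1.9,3,0,1],[0,0,4,0,1],[0,0,3,0,1],[0,0,0,0,1],[0,0,0,0,1]]]'
python3 -c "
from h import *
print(shift([.4622,-.1430,.1195]))"
```

```text
time: 7.73
position: [0.4622, -0.1412, 0.1319]
tool_rot: [-2.794, -1.436, 0.001]
ft_force: [-0.1, -0.3, -0.4]
grip_width: 0.209
grip_force: 25.0
[-1.5  1.1 12.4]
```

```bash

python3 -m crank '[[[-1.2,1,2,0,1],[0,0,2,0,1],[0,0,2,0,1],[0,0,2,0,1],[0,0,0,0,1]]]'
python3 -m crank '[[[0,0,1,0,1],[0,0,1,0,1],[0,0,1,0,1],[0,0,1,0,1],[0,0,0,0,1],[0,0,0,0,1]]]'
python3 -c "
from h import *
print(shift([.4622,-.1430,.1195]))"
```

```text
time: 8.15
position: [0.4622, -0.1427, 0.1237]
tool_rot: [-2.794, -1.436, 0.001]
ft_force: [0.5, 0.1, -0.1]
grip_width: 0.205
grip_force: 25.0
time: 8.65
position: [0.4625, -0.1425, 0.1201]
tool_rot: [-2.794, -1.437, 0.0]
ft_force: [-0.6, 1.0, -0.6]
grip_width: 0.209
grip_force: 25.0
[-0.5  0.1  0.6]
```

```bash

python3 -m crank '[[[0,0,0.7,0,1],[0,0,0.7,0,1],[0,0,0,0,1]]]'
python3 -m crank '[[[0,0,0.7,0,1],[0,0,0,0,1],[0,0,0,0,1]]]'
python3 snap.py w7
```

```text
time: 8.9
position: [0.4626, -0.1425, 0.1187]
tool_rot: [-2.793, -1.437, -0.0]
ft_force: [-0.4, 1.3, -0.3]
grip_width: 0.21
grip_force: 25.0
time: 9.15
position: [0.4627, -0.1425, 0.1183]
tool_rot: [-2.794, -1.437, -0.001]
ft_force: [-0.3, 2.2, 4.2]
grip_width: 0.206
grip_force: 25.8
w7 9.15 [ 0.4627 -0.1425  0.1183] [-2.7935e+00 -1.4365e+00 -6.0000e-04]
```

```bash

python3 -m crank '[[[0,0,0,0,0.3],[0,0,0,0,0.3],[0,0,0,0,0.3],[0,0,0,0,0.3]]]' 
python3 -m crank '[[[0,0,-5,0,0.15],[0,0,-15,0,0.15],[-30,19,-20,0,0.15],[-30,19,0,0,0.15],[0,0,0,0,0.15],[0,0,0,0,0.15]]]' 
python3 snap.py w8
python3 -c "
from h import *
import cv2
u,v=map(int,wproj('w8',(.4625,-.1425,.118)));print(u,v)
a=cv2.imread('pics/w8.png'); v=max(v,50); cv2.imwrite('pics/c8.png',cv2.resize(a[v-50:v+50,u-50:u+50],None,fx=5,fy=5,interpolation=2))
"
```

```text
time: 9.53
position: [0.4631, -0.1435, 0.1182]
tool_rot: [2.793, 1.435, 0.001]
ft_force: [0.5, 0.9, 2.2]
grip_width: 0.339
grip_force: 0.9
time: 10.03
position: [0.4576, -0.216, 0.1582]
tool_rot: [2.797, 1.429, -0.001]
ft_force: [0.4, 0.9, 0.2]
grip_width: 0.424
grip_force: 0.0
w8 10.0333 [ 0.4576 -0.216   0.1582] [ 2.7971e+00  1.4294e+00 -1.0000e-03]
261 136
```

View pics/c8.png

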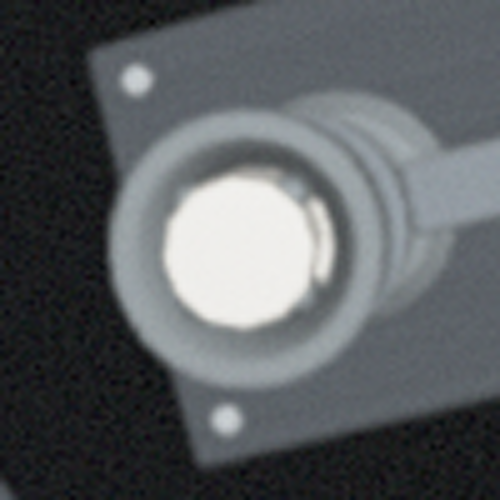

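```bash

python3 -m crank '[[[25.4,-14.3,-15,-0.11,-0.1],[26.9,-11.4,-15,-0.11,-0.1],[28,-8.4,-15,-0.11,-0.1],[28.7,-5.3,-15,-0.11,-0.1],[29.1,-2.1,0,-0.11,-0.1],[29.2,1.1,0,-0.11,-0.1],[28.9,4.3,0,-0.11,-0.1],[28.2,7.5,0,-0.11,-0.1],[0,0,0,0,-0.1],[0,0,0,0,-0.1]]]' 
python3 snap.py w9
python3 -c "
from h import *
import cv2
u,v=map(int,wproj('w9',(.461,.1035,.12)));print(u,v)
a=cv2.imread('pics/w9.png'); v=max(v,60); cv2.imwrite('pics/c9.png',cv2.resize(a[v-60:v+60,u-60:u+60],None,fx=5,fy=5,interpolation=2))
"
```

```text
time: 10.92
position: [0.4831, 0.0216, 0.2173]
tool_rot: [-1.908, -2.494, 0.002]
ft_force: [-0.2, -0.9, -0.8]
grip_width: 0.549
grip_force: 0.0
w9 10.9167 [0.4831 0.0216 0.2173] [-1.9081e+00 -2.4944e+00  2.4000e-03]
319 103
```

View pics/c9.png

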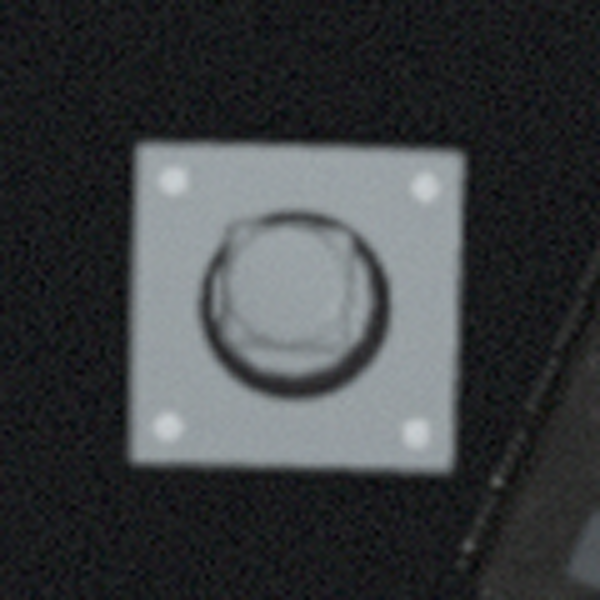

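```bash
python3 -c "
from h import *
print(wpix('w9',317.6,103.6,.054),wpix('w9',316.6,99.6,.169),wpix('w9',318.5,104,.04))
p=(wpix('w9',317.6,103.6,.054)+wpix('w9',316.6,99.6,.169))/2
print(shift([p[0],p[1],.2]))"
```

```text
[0.4585 0.1039 0.054 ] [0.459  0.1042 0.169 ] [0.4593 0.104  0.04  ]
[87.8 -1.9 17.5]
```

```bash

python3 -m crank '[[[30,-1,0,0.04,-0.1],[30,-1,0,0,-0.1],[27.8,0,0,0,-0.1],[0,0,0,0,-0.1],[0,0,0,0,-0.1],[0,0,0,0,-0.1]]]' 
python3 -c "
from h import *
print(shift([.4588,.104,.11]))"
```

```text
time: 11.47
position: [0.4619, 0.1019, 0.218]
tool_rot: [1.968, 2.449, -0.001]
ft_force: [-0.4, 0.2, -0.5]
grip_width: 0.55
grip_force: 0.0
[  2.8  -2.5 108. ]
```

```bash

python3 -m crank '[[[2.5,-2.2,15,0,-0.1],[0,0,25,0,-0.1],[0,0,25,0,-0.1],[0,0,20,0,-0.1],[0,0,12,0,-0.1],[0,0,5,0,-0.1],[0,0,0,0,-0.1],[0,0,0,0,-0.1],[0,0,0,0,-0.1]]]' 
python3 -c "
from h import *
print(shift([.4588,.104,.11]))"
```

```text
time: 12.22
position: [0.4601, 0.1051, 0.1172]
tool_rot: [1.966, 2.449, 0.003]
ft_force: [0.1, -0.2, 1.2]
grip_width: 0.553
grip_force: 0.0
[-0.8 -1.5  7.2]
```

```bash

python3 -m crank '[[[-0.6,-1.2,3.5,0,-0.1],[0,0,3,0,-0.1],[0,0,0,0,-0.1],[0,0,0,0,-0.1],[0,0,0,0,-0.1]]]' 
python3 -c "
from h import *
print(shift([.4588,.104,.11]))"
```

```text
time: 12.63
position: [0.4582, 0.1047, 0.1097]
tool_rot: [1.965, 2.451, 0.0]
ft_force: [1.0, 0.2, 0.1]
grip_width: 0.554
grip_force: 0.0
[-0.8  0.5 -0.3]
```

```bash

python3 -m crank '[[[0,0,0,0,1],[0,0,0,0,1],[0,0,0,0,1],[0,0,0,0,1],[0,0,0,0,1],[0,0,0,0,1],[0,0,0,0,1],[0,0,0,0,1],[0,0,0,0,1],[0,0,0,0,1]]]' 50
python3 -m crank '[[[0,0,-5,0,1],[0,0,-10,0,1],[0,0,0,0,1],[0,0,0,0,1]]]' 
```

```text
time: 13.47
position: [0.4581, 0.1046, 0.1096]
tool_rot: [1.965, 2.451, 0.0]
ft_force: [0.0, 0.7, 0.0]
grip_width: 0.2
grip_force: 50.0
time: 13.8
position: [0.4584, 0.1047, 0.1253]
tool_rot: [1.965, 2.451, 0.002]
ft_force: [-0.1, 0.1, -1.6]
grip_width: 0.203
grip_force: 50.0
```

```bash

python3 -m crank '[[[0,0,-30,0,1],[0,0,-35,0,1],[0,0,-35,0,1],[0,0,-20,0,1],[-30,-6.2,0,0,1],[-35,-7.2,0,0,1],[-35,-7.2,0,0,1],[-35,-7.2,0,0,1],[-35,-7.2,0,0,1],[-35,-7.2,0,0,1]]]' 
python3 -m crank '[[[-26,-5,0,0,1],[-10,-2,0,0,1],[0,0,0,0,1],[0,0,0,0,1],[0,0,0,0,1]]]' 
python3 snap.py w10
python3 -c "
from h import *
print(shift([.4622,-.1425,.230]))"
```

```text
time: 14.63
position: [0.4612, -0.1064, 0.2447]
tool_rot: [1.965, 2.451, 0.002]
ft_force: [1.2, -0.6, -1.3]
grip_width: 0.203
grip_force: 50.0
time: 15.05
position: [0.4625, -0.1397, 0.2443]
tool_rot: [-1.962, -2.452, -0.001]
ft_force: [1.3, 0.4, -1.1]
grip_width: 0.205
grip_force: 50.0
w10 15.05 [ 0.4625 -0.1397  0.2443] [-1.9625e+00 -2.4523e+00 -7.0000e-04]
[-2.8 -1.1 14.4]
```

```bash

python3 -m crank '[[[-2.2,-1,6,0,1],[0,0,6,0,1],[0,0,3,0,1],[0,0,0,0,1],[0,0,0,0,1]]]' 60
python3 -m crank '[[[0,0,2,0,1],[0,0,2,0,1],[0,0,2,0,1],[0,0,1,0,1]]]'
python3 -m crank '[[[0,0,1,0,1],[0,0,1,0,1],[0,0,1,0,1],[0,0,1,0,1]]]'
```

```text
time: 15.52
position: [0.4617, -0.1434, 0.2291]
tool_rot: [-1.965, -2.451, 0.001]
ft_force: [0.4, -0.4, -1.1]
grip_width: 0.203
grip_force: 60.0
time: 15.85
position: [0.462, -0.1436, 0.2224]
tool_rot: [1.965, 2.451, 0.001]
ft_force: [-1.0, -0.3, 0.5]
grip_width: 0.201
grip_force: 60.0
time: 16.18
position: [0.462, -0.1437, 0.2186]
tool_rot: [1.965, 2.451, 0.001]
ft_force: [0.0, 0.4, 0.8]
grip_width: 0.207
grip_force: 60.0
```

```bash

python3 -m crank '[[[1,0,2,0,1],[0,0,2,0,1],[0,0,2,0,1],[0,0,2,0,1],[0,0,2,0,1]]]'
python3 -m crank '[[[0,0,2,0,1],[0,0,2,0,1],[0,0,2,0,1],[0,0,2,0,1],[0,0,2,0,1]]]'
python3 -m crank '[[[0,0,2,0,1],[0,0,2,0,1],[0,0,2,0,1],[0,0,2,0,1],[0,0,2,0,1]]]'
```

```text
time: 16.6
position: [0.4618, -0.1429, 0.2084]
tool_rot: [1.965, 2.451, 0.0]
ft_force: [0.7, -1.2, 0.6]
grip_width: 0.204
grip_force: 60.0
time: 17.02
position: [0.4617, -0.1428, 0.1984]
tool_rot: [1.965, 2.451, 0.0]
ft_force: [1.0, -1.2, 0.5]
grip_width: 0.202
grip_force: 60.0
time: 17.43
position: [0.4618, -0.1428, 0.1886]
tool_rot: [1.965, 2.451, 0.0]
ft_force: [-0.1, -0.9, 2.5]
grip_width: 0.205
grip_force: 60.0
```

```bash

python3 -m crank '[[[0,0,1.5,0,1],[0,0,1.5,0,1],[0,0,1.5,0,1],[0,0,1.5,0,1]]]'
python3 -m crank '[[[0,0,1.2,0,1],[0,0,1.2,0,1],[0,0,1.2,0,1],[0,0,1.2,0,1],[0,0,1.2,0,1]]]'
python3 -m crank '[[[0,0,0.5,0,1],[0,0,0.5,0,1],[0,0,0.5,0,1],[0,0,0.5,0,1]]]'
```

```text
time: 17.77
position: [0.4618, -0.1427, 0.1825]
tool_rot: [1.965, 2.451, 0.0]
ft_force: [0.3, -0.9, 1.9]
grip_width: 0.202
grip_force: 60.0
time: 18.18
position: [0.4618, -0.1427, 0.1765]
tool_rot: [1.965, 2.451, 0.0]
ft_force: [1.0, -1.8, 3.4]
grip_width: 0.202
grip_force: 60.0
time: 18.52
position: [0.4617, -0.1427, 0.1745]
tool_rot: [1.965, 2.451, 0.0]
ft_force: [1.3, -2.2, 2.7]
grip_width: 0.204
grip_force: 60.0
```

```bash
ok(){ python3 -c "
from bench import ctrl
s=ctrl.get_state();f=s['ft_force'][2];print(round(s['position'][2],4),round(f,1));exit(f>6.5)"; }
python3 -m crank '[[[0,0,0.3,0,1],[0,0,0.3,0,1]]]' >/dev/null && ok && 
python3 -m crank '[[[0,0,0.3,0,1],[0,0,0.3,0,1]]]' >/dev/null && ok && 
python3 -m crank '[[[0,0,0.3,0,1],[0,0,0.3,0,1]]]' >/dev/null && ok && 
python3 -m crank '[[[0,0,0.3,0,1],[0,0,0.3,0,1]]]' >/dev/null && ok && 
python3 -m crank '[[[0,0,0.3,0,1],[0,0,0.3,0,1]]]' >/dev/null && ok && 
python3 -m crank '[[[0,0,0.3,0,1],[0,0,0.3,0,1]]]' >/dev/null && ok && 
python3 -m crank '[[[0,0,0.3,0,1],[0,0,0.3,0,1]]]' >/dev/null && ok && 
python3 -m crank '[[[0,0,0.3,0,1],[0,0,0.3,0,1]]]' >/dev/null && ok && 
python3 -m crank '[[[0,0,0.3,0,1],[0,0,0.3,0,1]]]' >/dev/null && ok && 
python3 -m crank '[[[0,0,0.3,0,1],[0,0,0.3,0,1]]]' >/dev/null && ok
```

```text
0.1739 1.8False
```

```bash
cat > ok.py <<'E'
from bench import ctrl
s=ctrl.get_state();f=s['ft_force'][2];print(round(s['position'][2],4),round(f,1));exit(int(f>7))
E
ok(){ python3 ok.py; }
python3 -m crank '[[[0,0,0.3,0,1],[0,0,0.3,0,1]]]' >/dev/null && ok && 
python3 -m crank '[[[0,0,0.3,0,1],[0,0,0.3,0,1]]]' >/dev/null && ok && 
python3 -m crank '[[[0,0,0.3,0,1],[0,0,0.3,0,1]]]' >/dev/null && ok && 
python3 -m crank '[[[0,0,0.3,0,1],[0,0,0.3,0,1]]]' >/dev/null && ok && 
python3 -m crank '[[[0,0,0.3,0,1],[0,0,0.3,0,1]]]' >/dev/null && ok && 
python3 -m crank '[[[0,0,0.3,0,1],[0,0,0.3,0,1]]]' >/dev/null && ok && 
python3 -m crank '[[[0,0,0.3,0,1],[0,0,0.3,0,1]]]' >/dev/null && ok && 
python3 -m crank '[[[0,0,0.3,0,1],[0,0,0.3,0,1]]]' >/dev/null && ok && 
python3 -m crank '[[[0,0,0.3,0,1],[0,0,0.3,0,1]]]' >/dev/null && ok && 
python3 -m crank '[[[0,0,0.3,0,1],[0,0,0.3,0,1]]]' >/dev/null && ok
```

```text
0.1733 2.2
0.1727 1.7
0.1721 2.1
0.1715 2.4
0.1709 2.6
0.1703 3.2
0.1697 1.7
0.1691 2.3
0.1691 7.6
```

```bash
python3 -m crank '[[[0,0,0,0,1],[0,0,0,0,1]]]' | grep -E 'pos|ft'
python3 -m crank '[[[0,0,0.3,0,1],[0,0,0,0,1]]]'| grep -E 'pos|ft'
```

```text
position: [0.4618, -0.1428, 0.1691]
ft_force: [0.1, -1.6, 6.2]
position: [0.4618, -0.1428, 0.1691]
ft_force: [-1.1, -1.1, 6.9]
```

```bash
for k in 1; do python3 -m crank '[[[0,0,0.5,0,1],[0,0,0,0,1]]]'| grep -E 'pos|ft'; python3 -m crank '[[[0,0,0,0,1]]]'| grep -E 'ft';python3 -m crank '[[[0,0,0.5,0,1],[0,0,0,0,1]]]'| grep -E 'pos|ft'; python3 -m crank '[[[0,0,0,0,1]]]'| grep -E 'ft'; done
```

```text
position: [0.4619, -0.1428, 0.169]
ft_force: [-1.6, -0.6, 11.1]
ft_force: [-2.5, -0.7, 11.4]
position: [0.462, -0.1429, 0.169]
ft_force: [-3.7, 0.4, 13.8]
ft_force: [-2.2, -0.2, 14.1]
```

```bash
python3 -m crank '[[[0,0,0.1,0,1],[0,0,0,0,1],[0,0,0,0,1],[0,0,0,0,1],[0,0,0,0,1]]]'| grep -E 'pos|ft'; python3 -m crank '[[[0,0,0,0,1],[0,0,0,0,1],[0,0,0,0,1],[0,0,0,0,1]]]'| grep -E 'time|pos|ft'
```

```text
position: [0.462, -0.1429, 0.169]
ft_force: [-3.2, -0.9, 14.5]
time: 21.77
position: [0.462, -0.1429, 0.169]
ft_force: [-3.5, -1.2, 13.9]
```

```bash

python3 -m crank '[[[0,0,-3,0,1],[0,0,-10,0,1],[0,0,-20,0,1],[0,0,-25,0,1],[0,0,-20,0,1],[20,4,0,0,1],[35,7.2,0,0,1],[35,7.2,0,0,1],[35,7.2,0,0,1],[35,7.2,0,0,1]]]' | grep -E 'time|pos|ft'
python3 -m crank '[[[35,7.2,0,0,1],[30,6.2,0,0,1],[12,2,0,0,1],[0,0,0,0,1],[0,0,0,0,1],[0,0,0,0,1]]]'| grep -E 'time|pos|ft|rot'
python3 -c "
from h import *
print(shift([.4581,.1046,.19]))"
```

```text
time: 22.6
position: [0.458, 0.0223, 0.2451]
ft_force: [0.6, -0.3, -0.9]
time: 23.1
position: [0.4572, 0.0975, 0.245]
tool_rot: [1.968, 2.449, -0.002]
ft_force: [-0.2, -0.7, -1.5]
[ 6.8  2.4 55. ]
```

```bash

python3 -m crank '[[[6.5,2.2,20,0,1],[0,0,25,0,1],[0,0,20,0,1],[0,0,10,0,1],[0,0,5,0,1],[0,0,0,0,1],[0,0,0,0,1],[0,0,0,0,1]]]' 40 | grep -E 'time|pos|ft|rot'
python3 -c "
from h import *
print(shift([.4581,.1046,.1096]))"
```

```text
time: 23.77
position: [0.459, 0.1059, 0.1665]
tool_rot: [1.965, 2.45, 0.003]
ft_force: [0.2, 0.2, -1.1]
[-1.1 -1.3 56.9]
```

```bash

python3 -m crank '[[[-1.0,-1.2,4,0,1],[0,0,4,0,1],[0,0,4,0,1],[0,0,4,0,1],[0,0,4,0,1],[0,0,4,0,1],[0,0,0,0,1],[0,0,0,0,1]]]' | grep -E 'time|pos|ft|rot'
python3 -c "
from h import *
print(shift([.4581,.1046,.1096]))"
```

```text
time: 24.43
position: [0.4569, 0.1046, 0.1409]
tool_rot: [-1.965, -2.451, 0.001]
ft_force: [-0.2, -0.5, -1.3]
[-0.3  1.2 31.3]
```

```bash

python3 -m crank '[[[0,1,3,0,1],[0,0,4,0,1],[0,0,4,0,1],[0,0,4,0,1],[0,0,4,0,1],[0,0,4,0,1],[0,0,3,0,1],[0,0,0,0,1]]]' | grep -E 'time|pos|ft|rot'
python3 -m crank '[[[0,0,1,0,1],[0,0,1,0,1],[0,0,1,0,1],[0,0,0,0,1]]]' | grep -E 'time|pos|ft|rot'
```

```text
time: 25.1
position: [0.4575, 0.1047, 0.1143]
tool_rot: [-1.965, -2.45, 0.002]
ft_force: [-0.5, -0.1, -1.0]
time: 25.43
position: [0.458, 0.1049, 0.1121]
tool_rot: [1.965, 2.451, 0.0]
ft_force: [-0.2, -0.0, -0.8]
```

```bash

python3 -m crank '[[[0,0,0.8,0,1],[0,0,0.8,0,1],[0,0,0,0,1]]]' | grep -E 'time|pos|ft|rot'
python3 -m crank '[[[0,0,0.5,0,1],[0,0,0.5,0,1],[0,0,0,0,1]]]' | grep -E 'time|pos|ft|rot'
```

```text
time: 25.68
position: [0.4579, 0.1049, 0.1105]
tool_rot: [-1.965, -2.451, 0.0]
ft_force: [0.3, 0.1, -1.8]
time: 25.93
position: [0.4581, 0.1049, 0.1096]
tool_rot: [1.965, 2.451, 0.0]
ft_force: [0.4, 0.8, -0.3]
```

```bash

python3 -m crank '[[[0,0,0,0,-0.1],[0,0,0,0,-0.1],[0,0,0,0,-0.1],[0,0,0,0,-0.1],[0,0,0,0,-0.1],[0,0,0,0,-0.1]]]' | grep -E 'time|pos|ft|grip'
python3 -m crank '[[[0,0,-10,0,-0.1],[0,0,-20,0,-0.1],[0,0,-30,0,-0.1],[0,0,-35,0,-0.1],[0,0,-15,0,-0.1],[-35,0,0,0,-0.1],[-40,0,0,0,-0.1],[-13,0,0,0,-0.1],[0,0,0,0,-0.1],[0,0,0,0,-0.1]]]' | grep -E 'time|pos|ft|rot'
python3 snap.py w11
python3 -c "
from h import *
import cv2
from bench import get_image
u,v=map(int,wproj('w11',(.459,.104,.12)));print(u,v)
a=cv2.imread('pics/w11.png'); v=max(v,60); a=cv2.resize(a[v-60:v+60,u-60:u+60],(400,400),interpolation=2)
t=get_image('top')['pixels'][175:245,190:470,::-1]
b=np.zeros((600,800,3),np.uint8); b[:400,:400]=a; b[400:600]=cv2.resize(t,(800,200),interpolation=2); cv2.imwrite('pics/c11.png',b)
"
```

```text
time: 26.43
position: [0.4581, 0.1049, 0.1096]
ft_force: [-0.3, -0.3, -0.1]
grip_width: 0.52
grip_force: 0.0
time: 27.27
position: [0.4773, 0.0187, 0.2203]
tool_rot: [-1.968, -2.449, -0.002]
ft_force: [0.2, 1.3, -0.9]
w11 27.2667 [0.4773 0.0187 0.2203] [-1.9678e+00 -2.4487e+00 -2.0000e-03]
319 100
```

View pics/c11.png

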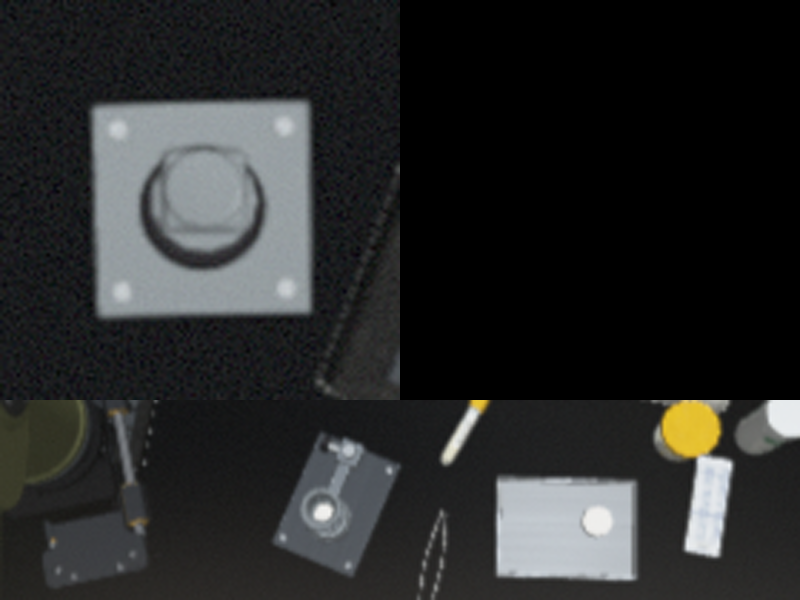

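The wrist crop shows the rod upright in its holder, with its top at about (203,190), the same as before the pick. In the top view the frit is down in the bore at about (323,511), and the wide frit and bystanders have not moved.

```bash
python3 -c "
from bench import job
print(job.close_job())"
```

```text
the job is handed in; nothing more can be done
None
```

I handed the job in at about 27 s and got no verdict back: both frits were pressed onto the bed support with about 15.5 N (estimated from the wrist force) for 0.7 s, the rod is back upright in its holder, and the wide frit and bystanders look unmoved in the last top view.

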